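# Line up the reagent bottles by height

## Robot

A 6-joint arm with a two-finger parallel gripper is mounted at the origin on the work surface. World frame = base frame: x ahead of the robot, y to its left, z up, the work surface at z = 0. Lengths are in m, angles in degrees, forces in N, time in s.
With the tool pointing down it reaches from about 0.375 to 0.9 m from the base axis. Payload 3.1 kg.
Tool frame: the origin (TCP) lies midway between the tips of the shut fingers; the grasp point (between the pads) lies 19 mm behind it; z points along the fingers, y is the line along which they close (so a half turn about z gives the same grasp; the last joint's range is limited). The gripper opens to 87 mm and grips with 3 to 60 N. Pads are 19 mm wide; open, the fingers measure 117 mm over their backs; the gripper's body (75 mm by 190 mm) begins 51 mm behind the grasp point.
Start: joints at [-85.8, 30.224, 82.088, -0, 67.689, -10.227], TCP at [0.156, -0.605, 0.223] pointing down, gripper open.
Joint ranges: [-176.69, 176.69], [-43.24, 126.21], [12.49, 139.97], [-82, 262], [0, 151.66], [-163.58, 163.58]. Speed limits (degrees/s): [159.86, 159.86, 180, 180, 180, 180].

## Interface

Orientations are given as a 3x3 rotation matrix whose columns are the frame's x, y, z axes.
In Python, from rig import read_state, capture, camera_info, hand_in gives the robot as it stands.
- The arm moves only by the tool drive_tool, never from a script. Its argument "motion" is a list of rows, each a list of 2 entries, a list of its own where there are three numbers: the shift along the tool's x, y, z in mm, then the turn, a rotation vector about the tool's x, y, z in rad. A call has 1 to 5 rows; each row shifts and turns the commanded pose from where the row before left it, along the tool's axes as they then stand; what a row does not reach is not made up. A row lasts 1/10 s, in which the tool goes at most 50 mm and 8.59 degrees, less where a joint would pass 70% of its speed; a pose out of reach is approached as far as the arm can. A call is refused whole if a number of a shift passes 50 or a number of a turn 0.15, either way. A call with a gripper value outside its range is refused whole. "gripper" is the opening, from 0 (shut) to 1 (fully open), set as the call begins (left out, the last holds). The fingers move at their own pace and stop on an object; the grip force is fixed at half the most. Time passes only in rows, so rows that do not move let the fingers close. It gives the time, the measured TCP pose, the force, the opening and the grip force at its end, in the units of the state.
- read_state(): the state, without advancing time (a new reading comes with each control period).
- capture(name): name is "side" or "top" or "wrist"; returns the picture (384x512x3 uint8, red, green, blue); there is no depth.
- camera_info(name): a dict with "fovy" (degrees; the focal length in pixels is half the picture's height over the tangent of half this angle, whatever the lens; pixels are square), "cx", "cy" (the principal point, pixels), "k1" (the pictures are not rectified: a ray, as slopes to the right and down, at radius r is drawn at 1 + k1 r^2 times it, then the intrinsics apply), "xyz" and "orientation" of the camera in the world; the wrist camera has in their place "T_tool_cam" (4x4, takes a point from camera to tool coordinates, whose origin is the TCP and whose axes are the flange's). Camera axes: x right, y down, z forward; pixel columns grow to the right and rows downward; lengths in m; the calibration is good to about 2 mm. A picture is of the moment at which its call begins: read the wrist's pose just before it. camera_info takes no time and is no camera call.
- hand_in(): hands the job in; it is judged then, once.
The state is a dict: "time_s": time; "joint_positions": joint angles; "qvel": joint speeds; "tau": joint torques, N m; "position": TCP position; "tcp_rot": TCP orientation; "force": force on the tool from outside, world axes, zero at the start; "moment": the same for the moment, N m; "opening": opening from 0.0 (shut) to 1.0 (fully open); "grasp_force": force on a finger pad.
Only numpy, scipy, OpenCV 4.12 (cv2) and the standard library are available. Lean on these libraries where they do the work, as an engineer would, in place of code of your own. Each camera call takes 0.05 s, during which the arm holds its last target. There are 200 camera calls.

## Task

Line up the four white reagent bottles on the blue strip in order of height, the tallest at the end with the red plate and the shortest at the other end, each standing upright in the middle of its own round mark. Do not tip any bottle over, and leave the pen, the spatula and the little amber vial where they are.

Things in the scene. Friction and masses are not known exactly. Their poses are not given: they have to be found in the camera images.
- yellow_mid (a point): loose white plastic reagent bottle with a yellow screw cap and a thin yellow stripe on its label, standing upright; 124 mm tall in all, round body 46 mm in diameter up to 100 mm, then a short shoulder and a 36 mm wide cap (top 15 mm); 60 to 270 g. The point is on its axis, half-way up (62 mm above its underside); z points up to the cap
- purple_mid (a point): loose white plastic reagent bottle with a purple screw cap and a thin purple stripe on its label, standing upright; 104 mm tall in all, round body 58 mm in diameter up to 80 mm, then a short shoulder and a 48 mm wide cap (top 15 mm); 60 to 270 g. The point is on its axis, half-way up (52 mm above its underside); z points up to the cap
- green_mid (a point): loose white plastic reagent bottle with a green screw cap and a thin green stripe on its label, standing upright; 84 mm tall in all, round body 44 mm in diameter up to 60 mm, then a short shoulder and a 34 mm wide cap (top 15 mm); 60 to 270 g. The point is on its axis, half-way up (42 mm above its underside); z points up to the cap
- black_mid (a point): loose white plastic reagent bottle with a black screw cap and a thin black stripe on its label, standing upright; 64 mm tall in all, round body 54 mm in diameter up to 40 mm, then a short shoulder and a 44 mm wide cap (top 15 mm); 60 to 270 g. The point is on its axis, half-way up (32 mm above its underside); z points up to the cap
- strip: flat blue plastic strip fixed to the bench, 84 mm (x) by 480 mm (y) by 8 mm thick, with four round grey marks outlined in white, 68 mm across, in a row. Origin: middle of its underside, on the bench; its y axis runs along the row, z up. The marks are centred on its y axis at y = -150, -50, +50 and +150 mm, x = 0, flat with its top at 8 mm
- red_end: flat red plate, 70 x 25 x 6 mm, fixed on top of one end of the strip (225 mm from its middle, at either its +y or its -y end); a like grey plate is on the other end. Origin: middle of its underside. It shows at which end the tallest bottle belongs
- pen: bystander: white marker pen with red cap, lying along its x axis, 125 mm long, 13 mm thick, loose; origin under its middle
- spatula: bystander: thin steel micro-spatula lying along its x axis, 130 mm long, at most 14 mm wide, 4 mm high, loose; origin under its middle
- vial: bystander: small amber vial with white cap standing upright, 20 mm in diameter, 42 mm tall, loose; origin at the centre of its underside
Mind the look-alikes: they are no part of the job. What is shaped like the part that bears black_mid but pink or turquoise is not meant. What is shaped like the part that bears green_mid but pink is not meant.

How it is judged:
By the outcome, as a careful person would: the job done as asked, in the order asked, and still so for the second after the job is handed in, with the robot touching nothing.
It also fails if it takes over 112 s, if anything falls off the work surface, if the arm or the gripper's body presses on something with over 40 N, if the wrist force passes 120 N, or if a joint passes its speed limit or range.

## Working session

There is one attempt and no reset: what is moved stays moved. The work goes in short steps, Python scripts to look and compute and a tool call to move; the robot and the scene stay as the last step left them, time stands still between calls to the robot, and variables do not carry over. Pictures are saved under pics/ and viewed, at most 14 in all, crops included, and the job is handed in when it is done.

Besides the shell and the picture viewer there is one more tool, called after ">>>" by a JSON object that holds its "method" and its "body", one argument or row to a line. drive_tool: Moves the arm, as the interface text tells. Its arguments: {"type":"object","properties":{"motion":{"type":"array","items":{"type":"array"}},"gripper":{"type":"number"}},"required":["motion"]}

```bash
mkdir -p pics; ls
python3 - <<'E'
from rig import *
import cv2,numpy as np
s=read_state();print(s['time_s'],s['position'],np.round(s['tcp_rot'],3).tolist(),s['opening'])
for n in("top","side","wrist"):
    im=capture(n);cv2.imwrite(f'pics/{n}0.png',im[:,:,::-1]);print(n,camera_info(n))
cv2.imwrite('pics/a.png',cv2.resize(cv2.imread('pics/top0.png'),(800,600),interpolation=cv2.INTER_CUBIC))
cv2.imwrite('pics/b.png',cv2.resize(cv2.imread('pics/side0.png'),(800,600),interpolation=cv2.INTER_CUBIC))
E
```

```text
pics
0.0 [ 0.15572754 -0.60452939  0.2215801 ] [[0.968, 0.249, -0.0], [0.249, -0.968, 0.002], [0.0, -0.002, -1.0]] 0.998425029805234
top {'fovy': 48.80011435367689, 'cx': 258.63730928907705, 'cy': 191.70556617391173, 'k1': -0.07459938951039356, 'xyz': array([0.38952742, 0.0428091 , 1.10102572]), 'orientation': array([[-0.02006732, -0.99531053,  0.09462692],
       [-0.99976848,  0.0192416 , -0.00963052],
       [ 0.00776459, -0.09479827, -0.99546622]])}
side {'fovy': 56.19440092336077, 'cx': 260.89364113225975, 'cy': 184.4598588283177, 'k1': -0.005079165313237791, 'xyz': array([0.12497082, 0.67393308, 0.52423906]), 'orientation': array([[-0.85432443, -0.26803403,  0.44529488],
       [-0.51969096,  0.42875818, -0.73897749],
       [ 0.00714729, -0.86274224, -0.50559345]])}
wrist {'fovy': 70.413854849589, 'cx': 257.51658007461344, 'cy': 190.43804812134655, 'k1': 0.0009585171275090285, 'T_tool_cam': array([[ 1.24762694e-03, -9.70383160e-01, -2.41567725e-01,
         6.40122671e-02],
       [ 9.99999026e-01,  1.36200415e-03, -3.06498603e-04,
        -2.95551992e-04],
       [ 6.26437327e-04, -2.41567107e-01,  9.70383914e-01,
        -1.61693695e-01],
       [ 0.00000000e+00,  0.00000000e+00,  0.00000000e+00,
         1.00000000e+00]])}
```

View pics/a.png

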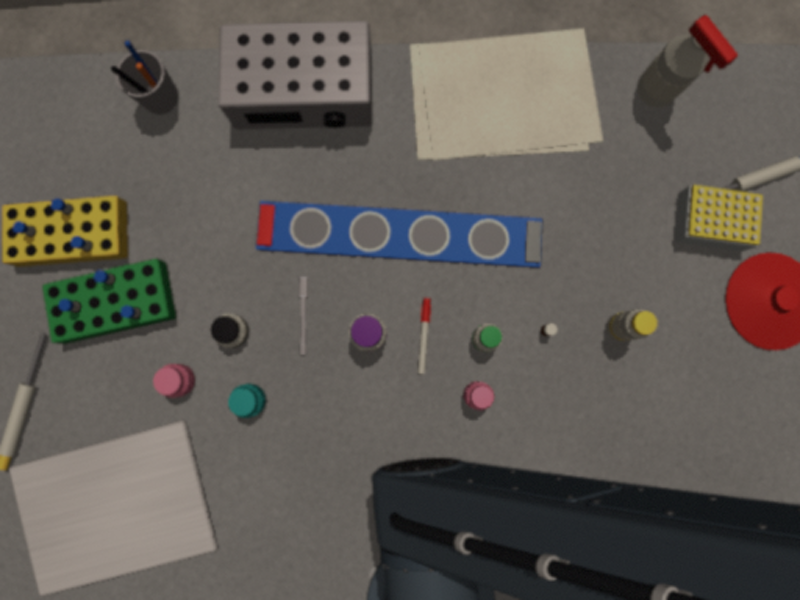

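View pics/b.png

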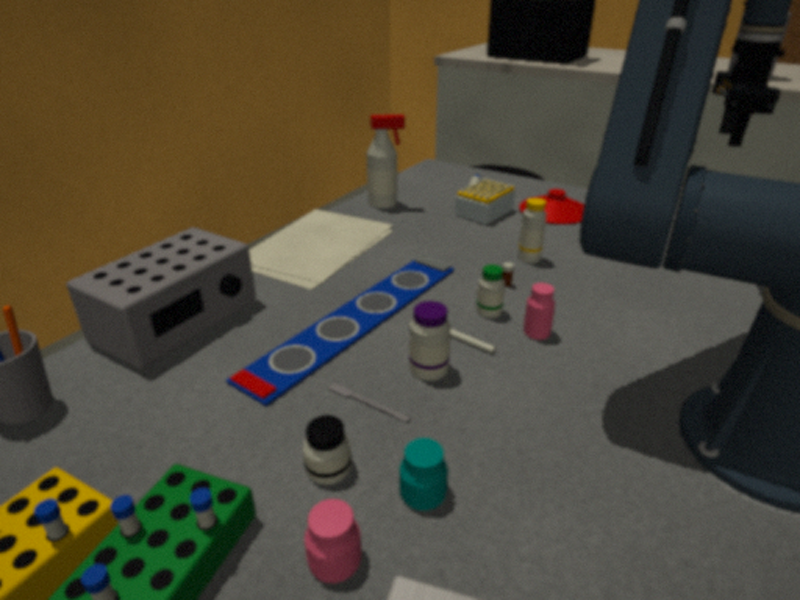

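Top view (800×600): the red plate is at the left end (265,225), and the marks are at (310,228), (370,232), (429,236) and (489,239). The caps are black (227,330), purple (368,332), green (488,337) and yellow (643,323). The pink and turquoise look-alikes sit below them.

```bash
cat > h.py <<'E'
from rig import *
import cv2,numpy as np
from scipy.spatial.transform import Rotation as R
def cam(n,s=None):
    c=camera_info(n);f=192/np.tan(np.radians(c['fovy']/2))
    if n=='wrist':
        T=np.eye(4);T[:3,:3]=s['tcp_rot'];T[:3,3]=s['position'];T=T@c['T_tool_cam'];return c,f,T[:3,:3],T[:3,3]
    return c,f,np.array(c['orientation']),np.array(c['xyz'])
def px2w(n,uv,z,s=None):
    c,f,M,p=cam(n,s)
    K=np.array([[f,0,c['cx']],[0,f,c['cy']],[0,0,1]])
    a=cv2.undistortPoints(np.array([[uv]],float),K,np.array([c['k1'],0,0,0,0]))[0,0]
    d=M@[a[0],a[1],1];return (p+d*(z-p[2])/d[2])
def blob(im,col,near,rad=22):
    h=cv2.cvtColor(im,cv2.COLOR_RGB2HSV).astype(int);H,S,V=h[...,0],h[...,1],h[...,2]
    m={'yellow':(abs(H-27)<8)&(S>110),'purple':(abs(H-142)<12)&(S>80),'green':(abs(H-65)<15)&(S>110),'black':V<45,
       'grey':(S<60)&(V>70)}[col]
    y,x=np.mgrid[:384,:512];m=(m&(np.hypot(x-near[0],y-near[1])<rad)).astype(np.uint8)
    n,l,st,ce=cv2.connectedComponentsWithStats(m);i=1+np.argmax(st[1:,4]);return ce[i],st[i,4],st[i,2:4]
HT=dict(yellow=.124,purple=.104,green=.084,black=.064)
def delta(tgt,yaw):
    "shift (mm, tool axes) & turn about tool z to put TCP at tgt with tool x at world yaw"
    s=read_state();M=np.array(s['tcp_rot']);G=R.from_euler('z',yaw,degrees=True).as_matrix()@np.diag([1,-1,-1.])
    print('pos',np.round(s['position']*1,4),'shift',np.round(1000*M.T@(np.array(tgt)-s['position']),1),'turn',np.round(R.from_matrix(M.T@G).as_rotvec(),3),'t',s['time_s'],'q',np.round(s['joint_positions'],0))
E
python3 - <<'E'
from h import *
k=512/800
im=cv2.imread('pics/top0.png')[:,:,::-1].copy();si=cv2.imread('pics/side0.png')[:,:,::-1].copy()
near=dict(black=((227,330),(326,432)),purple=((368,332),(431,314)),green=((488,337),(491,272)),yellow=((643,323),(535,204)))
for c,(a,b) in near.items():
    for n,i,q in(('top',im,a),('side',si,b)):
        ce,ar,wh=blob(i,c,np.array(q)*k);print(c,n,np.round(ce,1),ar,wh,np.round(px2w(n,ce,HT[c]-.0075),4))
P=[]
for q in((310,228),(370,232),(429,236),(489,239)):
    ce,ar,wh=blob(im,'grey',np.array(q)*k,17);w=px2w('top',ce,.008);P.append(w);print('mark',np.round(ce,1),ar,wh,np.round(w,4))
for q in((293,359),(338,328),(376,302),(411,279)):
    ce,ar,wh=blob(si,'grey',np.array(q)*k,18);print('mark side',ar,wh,np.round(px2w('side',ce,.008),4))
P=np.array(P);print(np.round(np.diff(P,axis=0),4))
for n,q in(('vial',(550,330)),('pinkA',(480,396)),('pinkB',(172,380)),('turq',(246,401)),('pen',(422,373)),('pen',(427,299)),('spat',(303,277)),('spat',(303,354))):print(n,np.round(px2w('top',np.array(q)*k,.0 if n in('pen','spat') else .05),3))
E
```

```text
black top [143.7 210.9] 225 [18 17] [0.4465 0.3185 0.0565]
black side [208.  276.8] 438 [25 23] [0.4476 0.3192 0.0565]
purple top [234. 212.] 292 [19 19] [0.4378 0.0925 0.0965]
purple side [275.1 200.3] 286 [21 16] [0.4398 0.0908 0.0965]
green top [313.6 215.4] 122 [12 12] [ 0.4266 -0.0991  0.0765]
green side [314.9 173.9] 110 [13 11] [ 0.4285 -0.1014  0.0765]
yellow top [412.1 206.4] 204 [17 16] [ 0.4414 -0.328   0.1165]
yellow side [342.4 130.8] 83 [11  9] [ 0.4417 -0.3266  0.1165]
mark [198.3 145.4] 537 [26 26] [0.6185 0.1882 0.008 ]
mark [236.3 147.7] 539 [26 26] [0.6103 0.0885 0.008 ]
mark [274.3 150.3] 539 [26 26] [ 0.6016 -0.0111  0.008 ]
mark [312.4 152.5] 537 [26 26] [ 0.5939 -0.1109  0.008 ]
mark side 403 [30 18] [0.6189 0.1889 0.008 ]
mark side 317 [27 15] [0.6105 0.0893 0.008 ]
mark side 247 [25 13] [ 0.6025 -0.0105  0.008 ]
mark side 216 [34 17] [ 0.6374 -0.1712  0.008 ]
[[-0.0082 -0.0997  0.    ]
 [-0.0087 -0.0996  0.    ]
 [-0.0077 -0.0998  0.    ]]
vial [ 0.436 -0.2    0.05 ]
pinkA [ 0.334 -0.084  0.05 ]
pinkB [0.368 0.404 0.05 ]
turq [0.333 0.286 0.05 ]
pen [0.371 0.005 0.   ]
pen [ 0.494 -0.006  0.   ]
spat [0.535 0.201 0.   ]
spat [0.407 0.202 0.   ]
```

The two cameras agree to about 2 mm, so I have the positions I need. Next is a small row planner for the moves.

```bash
cat >> h.py <<'E'
def plan(tgt,yaw,n=None):
    delta(tgt,yaw);s=read_state();M=np.array(s['tcp_rot']);p=np.array(s['position']);d=(np.array(tgt)-p)*1000
    y0=np.degrees(np.arctan2(M[1,0],M[0,0]));dy=(yaw-y0+180)%360-180
    n=n or int(max(np.ceil(np.linalg.norm(d)/48),np.ceil(abs(dy)/8.5)))
    rows=[]
    for i in range(n):
        G=R.from_euler('z',y0+dy*i/n,degrees=True).as_matrix()@np.diag([1,-1,-1.])
        rows.append([np.round(G.T@d/n).astype(int).tolist(),[0,0,round(-np.radians(dy/n),3)]])
    for i in range(0,n,5):print(str(rows[i:i+5]).replace(' ',''))
E
python3 -c "
from h import *
plan([.4415,-.3275,.2],85)"
```

```text
pos [ 0.1557 -0.6047  0.2218] shift [ 345.8 -197.2   22.2] turn [-1.000e-03 -1.000e-03 -1.232e+00] t 0.15 q [-86.  30.  82.  -0.  68. -10.]
[[[38,-22,2],[0,0,np.float64(-0.137)]],[[41,-16,2],[0,0,np.float64(-0.137)]],[[43,-11,2],[0,0,np.float64(-0.137)]],[[44,-5,2],[0,0,np.float64(-0.137)]],[[44,1,2],[0,0,np.float64(-0.137)]]]
[[[44,7,2],[0,0,np.float64(-0.137)]],[[42,13,2],[0,0,np.float64(-0.137)]],[[40,19,2],[0,0,np.float64(-0.137)]],[[37,24,2],[0,0,np.float64(-0.137)]]]
```

>>> {"method": "drive_tool", "body": {
  "motion": [
    [[38,-22,2],[0,0,-0.137]],
    [[41,-16,2],[0,0,-0.137]],
    [[43,-11,2],[0,0,-0.137]],
    [[44,-5,2],[0,0,-0.137]],
    [[44,1,2],[0,0,-0.137]]
  ],
  "gripper": 1
}}

```text
time_s: 0.65
position: [0.3145, -0.4497, 0.2123]
tcp_rot: [[0.588, 0.809, -0.0], [0.809, -0.588, 0.0], [0.0, -0.0, -1.0]]
force: [-0.0, -0.4, 0.6]
opening: 1.002
grasp_force: 0.0
```

>>> {"method": "drive_tool", "body": {
  "motion": [
    [[44,7,2],[0,0,-0.137]],
    [[42,13,2],[0,0,-0.137]],
    [[40,19,2],[0,0,-0.137]],
    [[37,24,2],[0,0,-0.137]],
    [[0,0,0],[0,0,0]]
  ]
}}

```text
time_s: 1.15
position: [0.4429, -0.3231, 0.2041]
tcp_rot: [[0.078, 0.997, 0.0], [0.997, -0.078, 0.003], [0.003, 0.0, -1.0]]
force: [-0.6, -0.3, 0.3]
opening: 1.001
grasp_force: 0.0
```

```bash
sed -i 's/round(-np.radians(dy\/n),3)/round(float(-np.radians(dy\/n)),3)/' h.py; python3 -c "
from h import *
s=read_state();im=capture('wrist');cv2.imwrite('pics/w1.png',im[:,:,::-1])
plan([.4415,-.3275,.2],85)"
```

```text
pos [ 0.4415 -0.3252  0.2042] shift [-2.3  0.2  4.2] turn [-0.001 -0.001  0.006] t 1.2 q [-48.  26.  94.   0.  60. -43.]
[[[-2,0,4],[0,0,0.006]]]
```

View pics/w1.png

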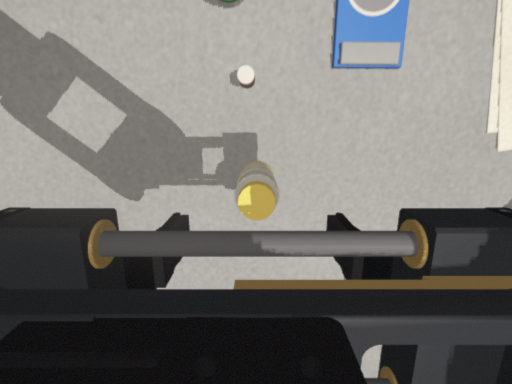

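The wrist view shows the yellow cap at (257,200), centred between the fingers. I'll descend and grasp.

>>> {"method": "drive_tool", "body": {
  "motion": [
    [[-2,0,45],[0,0,0]],
    [[0,0,45],[0,0,0]],
    [[0,0,35],[0,0,0]],
    [[0,0,15],[0,0,0]],
    [[0,0,0],[0,0,0]]
  ]
}}

```text
time_s: 1.7
position: [0.4378, -0.3293, 0.062]
tcp_rot: [[0.088, 0.996, -0.004], [0.996, -0.088, 0.004], [0.004, -0.005, -1.0]]
force: [-0.7, 1.1, 0.8]
opening: 0.999
grasp_force: 0.0
```

>>> {"method": "drive_tool", "body": {
  "motion": [
    [[0,0,0],[0,0,0]],
    [[0,0,0],[0,0,0]],
    [[0,0,0],[0,0,0]],
    [[0,0,0],[0,0,0]],
    [[0,0,0],[0,0,0]]
  ],
  "gripper": 0
}}

```text
time_s: 2.2
position: [0.4403, -0.3299, 0.0653]
tcp_rot: [[0.086, 0.996, 0.001], [0.996, -0.086, -0.001], [-0.001, 0.001, -1.0]]
force: [0.4, -0.2, -0.4]
opening: 0.629
grasp_force: 0.0
```

>>> {"method": "drive_tool", "body": {
  "motion": [
    [[0,0,0],[0,0,0]],
    [[0,0,0],[0,0,0]],
    [[0,0,0],[0,0,0]],
    [[0,0,0],[0,0,0]]
  ]
}}

```text
time_s: 2.6
position: [0.4404, -0.3299, 0.0649]
tcp_rot: [[0.086, 0.996, 0.001], [0.996, -0.086, -0.001], [-0.001, 0.001, -1.0]]
force: [1.0, 0.3, 3.6]
opening: 0.517
grasp_force: 29.9
```

>>> {"method": "drive_tool", "body": {
  "motion": [
    [[0,0,-20],[0,0,0]],
    [[0,0,-35],[0,0,0]],
    [[0,0,-35],[0,0,0]],
    [[0,0,-20],[0,0,0]],
    [[0,0,0],[0,0,0]]
  ]
}}

```text
time_s: 3.1
position: [0.4411, -0.3308, 0.1769]
tcp_rot: [[0.086, 0.996, 0.004], [0.996, -0.086, -0.004], [-0.004, 0.004, -1.0]]
force: [0.1, -0.5, -1.6]
opening: 0.524
grasp_force: 29.9
```

```bash
python3 -c "
from h import *
s=read_state();print(s['force'],s['opening'],s['grasp_force'])
im=capture('wrist');cv2.imwrite('pics/w2.png',im[:,:,::-1])
plan([.6187,.1865,.16],85,14)"
```

```text
[ 0.11387645 -0.49815529 -1.59278936] 0.523765937610494 29.942005563061684
pos [ 0.4402 -0.3298  0.175 ] shift [529.8 133.6  14.5] turn [0.001 0.001 0.001] t 3.15 q [-48.  28.  96.  -0.  56. -44.]
[[[38,10,1],[0,0,0.0]],[[38,10,1],[0,0,0.0]],[[38,10,1],[0,0,0.0]],[[38,10,1],[0,0,0.0]],[[38,10,1],[0,0,0.0]]]
[[[38,10,1],[0,0,0.0]],[[38,10,1],[0,0,0.0]],[[38,10,1],[0,0,0.0]],[[38,10,1],[0,0,0.0]],[[38,10,1],[0,0,0.0]]]
[[[38,10,1],[0,0,0.0]],[[38,10,1],[0,0,0.0]],[[38,9,1],[0,0,0.0]],[[38,9,1],[0,0,0.0]]]
```

View pics/w2.png

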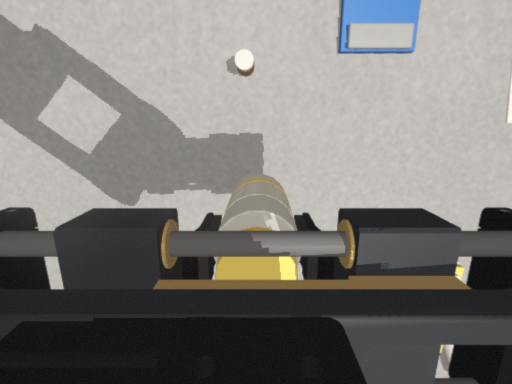

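The wrist view shows the yellow bottle held upright between the fingers, cap around (257,262). Now I'll carry it to the mark by the red plate.

>>> {"method": "drive_tool", "body": {
  "motion": [
    [[25,6,0],[0,0,0]],
    [[40,10,1],[0,0,0]],
    [[40,10,1],[0,0,0]],
    [[40,10,1],[0,0,0]],
    [[40,10,1],[0,0,0]]
  ]
}}

```text
time_s: 3.65
position: [0.5004, -0.1471, 0.1681]
tcp_rot: [[0.087, 0.996, -0.004], [0.996, -0.087, 0.002], [0.002, -0.005, -1.0]]
force: [0.2, -0.7, -2.3]
opening: 0.52
grasp_force: 29.9
```

>>> {"method": "drive_tool", "body": {
  "motion": [
    [[40,10,1],[0,0,0]],
    [[40,10,1],[0,0,0]],
    [[40,10,1],[0,0,0]],
    [[40,10,1],[0,0,0]],
    [[40,10,1],[0,0,0]]
  ]
}}

```text
time_s: 4.15
position: [0.5673, 0.0475, 0.1628]
tcp_rot: [[0.086, 0.996, -0.005], [0.996, -0.086, 0.0], [-0.0, -0.005, -1.0]]
force: [0.7, -0.9, -2.1]
opening: 0.519
grasp_force: 29.9
```

>>> {"method": "drive_tool", "body": {
  "motion": [
    [[40,10,1],[0,0,0]],
    [[38,10,1],[0,0,0]],
    [[34,9,1],[0,0,0]],
    [[23,6,1],[0,0,0]],
    [[10,3,0],[0,0,0]]
  ]
}}

```text
time_s: 4.65
position: [0.6177, 0.189, 0.1584]
tcp_rot: [[0.083, 0.997, -0.005], [0.997, -0.083, -0.0], [-0.001, -0.005, -1.0]]
force: [0.2, -0.3, -1.7]
opening: 0.52
grasp_force: 29.9
```

>>> {"method": "drive_tool", "body": {
  "motion": [
    [[0,0,0],[0,0,0]],
    [[0,0,0],[0,0,0]]
  ]
}}

```text
time_s: 4.85
position: [0.6179, 0.1858, 0.1602]
tcp_rot: [[0.086, 0.996, -0.003], [0.996, -0.086, -0.001], [-0.001, -0.003, -1.0]]
force: [-1.0, -0.1, -1.6]
opening: 0.523
grasp_force: 29.9
```

```bash
python3 -c "
from h import *
s=read_state();print(s['force'],s['opening'],s['grasp_force'])
plan([.6187,.1865,.074],85)"
```

```text
[-1.04102503 -0.11900945 -1.58253152] 0.5228226918297337 29.941954649984837
pos [0.6179 0.1858 0.1602] shift [ 0.9  1.  86.2] turn [-0.003  0.001  0.001] t 4.85 q [ 7. 36. 82. -0. 62. 12.]
[[[0,0,43],[0,0,0.001]],[[0,0,43],[0,0,0.001]]]
```

>>> {"method": "drive_tool", "body": {
  "motion": [
    [[1,1,35],[0,0,0]],
    [[0,0,30],[0,0,0]],
    [[0,0,15],[0,0,0]],
    [[0,0,5],[0,0,0]],
    [[0,0,0],[0,0,0]]
  ]
}}

```text
time_s: 5.35
position: [0.6201, 0.187, 0.0763]
tcp_rot: [[0.087, 0.996, -0.001], [0.996, -0.087, -0.0], [-0.0, -0.001, -1.0]]
force: [-0.9, -0.3, -2.3]
opening: 0.523
grasp_force: 29.9
```

>>> {"method": "drive_tool", "body": {
  "motion": [
    [[0,0,0],[0,0,0]],
    [[0,0,0],[0,0,0]]
  ]
}}

```text
time_s: 5.55
position: [0.6213, 0.1879, 0.0781]
tcp_rot: [[0.086, 0.996, 0.003], [0.996, -0.086, 0.0], [0.001, 0.003, -1.0]]
force: [1.3, -0.7, -1.9]
opening: 0.522
grasp_force: 29.9
```

>>> {"method": "drive_tool", "body": {
  "motion": [
    [[0,-1,2],[0,0,0]],
    [[0,0,2],[0,0,0]],
    [[0,0,0],[0,0,0]],
    [[0,0,0],[0,0,0]]
  ]
}}

```text
time_s: 5.95
position: [0.6194, 0.188, 0.073]
tcp_rot: [[0.086, 0.996, 0.001], [0.996, -0.086, 0.0], [0.0, 0.001, -1.0]]
force: [0.1, 0.2, 1.5]
opening: 0.521
grasp_force: 29.9
```

>>> {"method": "drive_tool", "body": {
  "motion": [
    [[0,0,0],[0,0,0]],
    [[0,0,0],[0,0,0]],
    [[0,0,0],[0,0,0]]
  ]
}}

```text
time_s: 6.25
position: [0.6194, 0.188, 0.0729]
tcp_rot: [[0.086, 0.996, 0.001], [0.996, -0.086, 0.0], [0.0, 0.001, -1.0]]
force: [-0.7, 0.1, 3.3]
opening: 0.521
grasp_force: 29.9
```

It's in contact with the strip, so I'll release and go up.

>>> {"method": "drive_tool", "body": {
  "motion": [
    [[0,0,0],[0,0,0]],
    [[0,0,0],[0,0,0]],
    [[0,0,0],[0,0,0]],
    [[0,0,0],[0,0,0]],
    [[0,0,0],[0,0,0]]
  ],
  "gripper": 1
}}

```text
time_s: 6.75
position: [0.6191, 0.1879, 0.0724]
tcp_rot: [[0.086, 0.996, -0.0], [0.996, -0.086, -0.0], [-0.0, -0.0, -1.0]]
force: [-1.1, -0.0, 0.3]
opening: 0.894
grasp_force: 0.0
```

>>> {"method": "drive_tool", "body": {
  "motion": [
    [[0,0,-10],[0,0,0]],
    [[0,0,-25],[0,0,0]],
    [[0,0,-30],[0,0,0]],
    [[0,0,-30],[0,0,0]],
    [[0,0,-25],[0,0,0]]
  ]
}}

```text
time_s: 7.25
position: [0.6196, 0.188, 0.1951]
tcp_rot: [[0.086, 0.996, 0.002], [0.996, -0.086, 0.0], [0.0, 0.002, -1.0]]
force: [0.9, -0.3, -0.9]
opening: 1.003
grasp_force: 0.0
```

```bash
python3 -c "
from h import *
print(read_state()['opening'])
plan([.439,.0917,.18],90)
im=capture('top');cv2.imwrite('pics/top1.png',im[:,:,::-1])
for n,c in(('top',im),):
  ce,a,w=blob(c,'yellow',(198,140),25);print(ce,a,px2w('top',ce,.1245))
"
```

```text
1.0029421058326784
pos [0.6196 0.188  0.1951] shift [-111.5 -171.7   14.7] turn [ 0.002 -0.    -0.086] t 7.25 q [ 7. 34. 80.  0. 66. 12.]
[[[-22,-34,3],[0,0,-0.017]],[[-22,-35,3],[0,0,-0.017]],[[-21,-35,3],[0,0,-0.017]],[[-20,-35,3],[0,0,-0.017]],[[-20,-36,3],[0,0,-0.017]]]Traceback (most recent call last):
  File "<string>", line 7, in <module>
    ce,a,w=blob(c,'yellow',(198,140),25);print(ce,a,px2w('top',ce,.1245))
           ~~~~^^^^^^^^^^^^^^^^^^^^^^^^^
  File "h.py", line 19, in blob
    n,l,st,ce=cv2.connectedComponentsWithStats(m);i=1+np.argmax(st[1:,4]);return ce[i],st[i,4],st[i,2:4]
                                                      ~~~~~~~~~^^^^^^^^^^
    return _wrapfunc(a, 'argmax', axis=axis, out=out, **kwds)
    return bound(*args, **kwds)
ValueError: attempt to get argmax of an empty sequence
```

>>> {"method": "drive_tool", "body": {
  "motion": [
    [[-22,-34,0],[0,0,0]],
    [[-22,-34,0],[0,0,0]],
    [[-22,-35,3],[0,0,0]],
    [[-23,-35,5],[0,0,0]],
    [[-22,-34,7],[0,0,0]]
  ]
}}

```text
time_s: 7.8
position: [0.437, 0.0915, 0.1782]
tcp_rot: [[0.085, 0.996, 0.002], [0.996, -0.085, -0.0], [-0.0, 0.002, -1.0]]
force: [0.3, -1.7, -0.2]
opening: 0.999
grasp_force: 0.0
```

>>> {"method": "drive_tool", "body": {
  "motion": [
    [[0,0,0],[0,0,0]],
    [[0,0,0],[0,0,0]],
    [[0,0,0],[0,0,0]]
  ]
}}

```text
time_s: 8.1
position: [0.4403, 0.0921, 0.1783]
tcp_rot: [[0.086, 0.996, 0.004], [0.996, -0.086, 0.0], [0.0, 0.004, -1.0]]
force: [0.2, 0.5, 0.6]
opening: 1.0
grasp_force: 0.0
```

```bash
python3 -c "
from h import *
plan([.439,.0917,.041],85)
s=read_state();im=capture('wrist');a=capture('top')
cv2.imwrite('pics/c2.png',np.hstack([im,a])[:,:,::-1][:, :])
b=cv2.imread('pics/c2.png');cv2.imwrite('pics/c2.png',cv2.resize(b,(800,300)))
ce,ar,w=blob(a,'yellow',(198,140),25);print(ce,ar,px2w('top',ce,.1245))
ce,ar,w=blob(im,'purple',(257,220),120);print(ce,ar,w,px2w('wrist',ce,.104,s))
"
```

```text
pos [0.4403 0.0921 0.1783] shift [ -0.6  -1.8 137.3] turn [ 0.004 -0.     0.001] t 8.1 q [ -2.  21. 109.   0.  50.   2.]
[[[0,0,46],[0,0,0.0]],[[0,0,46],[0,0,0.0]],[[0,0,46],[0,0,0.0]]]
[190.78191489 134.90425532] 188 [0.61964217 0.19027313 0.1245    ]
[256.02604423 196.82702703] 2035 [51 51] [0.43779063 0.09318766 0.104     ]
```

View pics/c2.png

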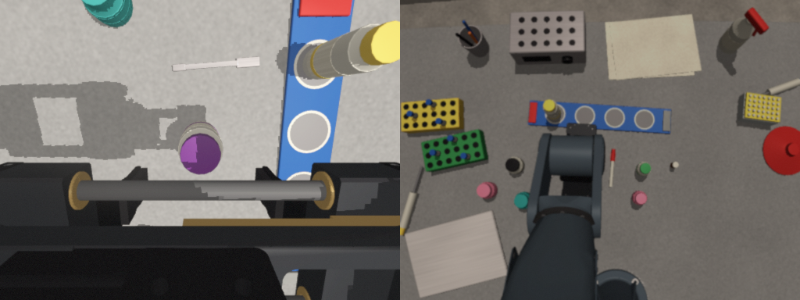

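Yellow stands on its mark within about 2 mm. The purple cap is under the gripper at wrist pixel (256,197), which gives (0.438, 0.093).

>>> {"method": "drive_tool", "body": {
  "motion": [
    [[0,-2,42],[0,0,0]],
    [[0,0,42],[0,0,0]],
    [[0,0,35],[0,0,0]],
    [[0,0,16],[0,0,0]],
    [[0,0,0],[0,0,0]]
  ]
}}

```text
time_s: 8.7
position: [0.4359, 0.0926, 0.0403]
tcp_rot: [[0.085, 0.996, -0.004], [0.996, -0.085, 0.0], [-0.0, -0.004, -1.0]]
force: [-0.7, -0.5, -0.9]
opening: 0.999
grasp_force: 0.0
```

>>> {"method": "drive_tool", "body": {
  "motion": [
    [[0,0,0],[0,0,0]],
    [[0,0,0],[0,0,0]],
    [[0,0,0],[0,0,0]],
    [[0,0,0],[0,0,0]],
    [[0,0,0],[0,0,0]]
  ],
  "gripper": 0
}}

```text
time_s: 9.2
position: [0.4375, 0.0922, 0.0434]
tcp_rot: [[0.086, 0.996, 0.003], [0.996, -0.086, -0.0], [0.0, 0.003, -1.0]]
force: [-0.6, 0.3, 5.3]
opening: 0.66
grasp_force: 30.0
```

>>> {"method": "drive_tool", "body": {
  "motion": [
    [[0,0,0],[0,0,0]],
    [[0,0,0],[0,0,0]],
    [[0,0,0],[0,0,0]]
  ]
}}

```text
time_s: 9.5
position: [0.4375, 0.0922, 0.0434]
tcp_rot: [[0.086, 0.996, 0.003], [0.996, -0.086, -0.0], [0.0, 0.003, -1.0]]
force: [1.2, -0.4, 6.2]
opening: 0.659
grasp_force: 30.0
```

>>> {"method": "drive_tool", "body": {
  "motion": [
    [[0,0,-12],[0,0,0]],
    [[0,0,-20],[0,0,0]],
    [[0,0,-20],[0,0,0]],
    [[0,0,-8],[0,0,0]],
    [[0,0,0],[0,0,0]]
  ]
}}

```text
time_s: 10.0
position: [0.4366, 0.0923, 0.1033]
tcp_rot: [[0.086, 0.996, 0.002], [0.996, -0.086, -0.0], [0.0, 0.002, -1.0]]
force: [-0.4, 0.3, -1.6]
opening: 0.66
grasp_force: 30.0
```

```bash
python3 -c "
from h import *
plan([.6104,.089,.1],85)
"
```

```text
pos [0.4366 0.0923 0.1033] shift [ 11.7 173.4   3.6] turn [ 0.002 -0.     0.001] t 10.0 q [ -2.  29. 114.   0.  37.   2.]
[[[3,43,1],[0,0,0.0]],[[3,43,1],[0,0,0.0]],[[3,43,1],[0,0,0.0]],[[3,43,1],[0,0,0.0]]]
```

>>> {"method": "drive_tool", "body": {
  "motion": [
    [[2,30,0],[0,0,0]],
    [[3,45,0],[0,0,0]],
    [[3,45,0],[0,0,0]],
    [[2,35,0],[0,0,0]],
    [[2,18,0],[0,0,0]]
  ]
}}

```text
time_s: 10.5
position: [0.6129, 0.0888, 0.1011]
tcp_rot: [[0.087, 0.996, 0.002], [0.996, -0.087, -0.0], [0.0, 0.002, -1.0]]
force: [-0.7, -0.3, -2.1]
opening: 0.662
grasp_force: 30.0
```

>>> {"method": "drive_tool", "body": {
  "motion": [
    [[0,0,0],[0,0,0]],
    [[0,0,0],[0,0,0]],
    [[0,0,15],[0,0,0]],
    [[0,0,18],[0,0,0]],
    [[0,0,10],[0,0,0]]
  ]
}}

```text
time_s: 11.0
position: [0.6066, 0.0895, 0.0572]
tcp_rot: [[0.086, 0.996, -0.005], [0.996, -0.086, 0.0], [-0.0, -0.005, -1.0]]
force: [-0.2, -0.1, -1.6]
opening: 0.663
grasp_force: 30.0
```

>>> {"method": "drive_tool", "body": {
  "motion": [
    [[0,0,0],[0,0,0]],
    [[0,0,0],[0,0,0]],
    [[0,0,0],[0,0,0]],
    [[0,0,0],[0,0,0]]
  ]
}}

```text
time_s: 11.4
position: [0.6102, 0.0894, 0.0604]
tcp_rot: [[0.086, 0.996, 0.002], [0.996, -0.086, -0.0], [0.0, 0.002, -1.0]]
force: [-0.1, -0.8, -2.2]
opening: 0.661
grasp_force: 30.0
```

```bash
python3 -c "
from h import *
plan([.6104,.089,.0514],85)
"
```

```text
pos [0.6102 0.0894 0.0604] shift [-0.4  0.2  9. ] turn [ 0.002 -0.     0.001] t 11.4 q [-2. 42. 90.  0. 48.  3.]
[[[0,0,9],[0,0,0.001]]]
```

>>> {"method": "drive_tool", "body": {
  "motion": [
    [[0,0,4],[0,0,0]],
    [[0,0,3],[0,0,0]],
    [[0,0,2],[0,0,0]],
    [[0,0,0],[0,0,0]],
    [[0,0,0],[0,0,0]]
  ]
}}

```text
time_s: 11.9
position: [0.6096, 0.0894, 0.0515]
tcp_rot: [[0.086, 0.996, 0.0], [0.996, -0.086, -0.0], [-0.0, 0.0, -1.0]]
force: [-1.9, -0.6, 6.0]
opening: 0.66
grasp_force: 30.0
```

>>> {"method": "drive_tool", "body": {
  "motion": [
    [[0,0,0],[0,0,0]],
    [[0,0,0],[0,0,0]]
  ]
}}

```text
time_s: 12.1
position: [0.6096, 0.0894, 0.0515]
tcp_rot: [[0.086, 0.996, 0.0], [0.996, -0.086, -0.0], [-0.0, 0.0, -1.0]]
force: [-1.8, 0.6, 6.0]
opening: 0.661
grasp_force: 30.0
```

>>> {"method": "drive_tool", "body": {
  "motion": [
    [[0,0,0],[0,0,0]],
    [[0,0,0],[0,0,0]],
    [[0,0,0],[0,0,0]],
    [[0,0,0],[0,0,0]],
    [[0,0,0],[0,0,0]]
  ],
  "gripper": 1
}}

```text
time_s: 12.6
position: [0.6096, 0.0894, 0.0504]
tcp_rot: [[0.086, 0.996, -0.0], [0.996, -0.086, 0.0], [0.0, -0.0, -1.0]]
force: [0.1, 0.6, 0.1]
opening: 0.973
grasp_force: 0.0
```

>>> {"method": "drive_tool", "body": {
  "motion": [
    [[0,0,-10],[0,0,0]],
    [[0,0,-25],[0,0,0]],
    [[0,0,-30],[0,0,0]],
    [[0,0,-30],[0,0,0]],
    [[0,0,-15],[0,0,0]]
  ]
}}

```text
time_s: 13.1
position: [0.6112, 0.0894, 0.1642]
tcp_rot: [[0.086, 0.996, 0.005], [0.996, -0.086, -0.0], [0.0, 0.005, -1.0]]
force: [1.0, 0.1, -0.1]
opening: 1.002
grasp_force: 0.0
```

```bash
python3 -c "
from h import *
print(read_state()['opening'])
plan([.4275,-.1,.15],85,6)
"
```

```text
1.0015019500796452
pos [0.6112 0.0894 0.1642] shift [-204.5 -166.9   13.2] turn [ 0.005 -0.     0.001] t 13.1 q [-2. 33. 87.  0. 60.  3.]
[[[-34,-28,2],[0,0,0.0]],[[-34,-28,2],[0,0,0.0]],[[-34,-28,2],[0,0,0.0]],[[-34,-28,2],[0,0,0.0]],[[-34,-28,2],[0,0,0.0]]]
[[[-34,-28,2],[0,0,0.0]]]
```

>>> {"method": "drive_tool", "body": {
  "motion": [
    [[-36,-30,0],[0,0,0]],
    [[-38,-31,0],[0,0,0]],
    [[-38,-31,3],[0,0,0]],
    [[-38,-31,5],[0,0,0]],
    [[-38,-31,5],[0,0,0]]
  ]
}}

```text
time_s: 13.6
position: [0.4392, -0.0858, 0.1484]
tcp_rot: [[0.085, 0.996, 0.002], [0.996, -0.085, -0.001], [-0.001, 0.002, -1.0]]
force: [0.2, -2.2, -0.4]
opening: 1.0
grasp_force: 0.0
```

>>> {"method": "drive_tool", "body": {
  "motion": [
    [[-16,-13,0],[0,0,0]],
    [[0,0,0],[0,0,0]],
    [[0,0,0],[0,0,0]],
    [[0,0,0],[0,0,0]],
    [[0,0,0],[0,0,0]]
  ]
}}

```text
time_s: 14.1
position: [0.4268, -0.099, 0.1478]
tcp_rot: [[0.084, 0.996, 0.001], [0.996, -0.084, -0.0], [-0.0, 0.001, -1.0]]
force: [0.6, 0.2, -0.4]
opening: 1.002
grasp_force: 0.0
```

```bash
python3 -c "
from h import *
plan([.4275,-.1,.026],85)
s=read_state();im=capture('wrist');a=capture('top')
cv2.imwrite('pics/c3.png',cv2.resize(np.hstack([im,a])[:,:,::-1],(800,300)))
ce,ar,w=blob(im,'green',(257,220),120);print(ce,ar,w,px2w('wrist',ce,.084,s))
ce,ar,w=blob(a,'purple',(234,143),25);print(ce,ar,px2w('top',ce,.1045))
"
```

```text
pos [ 0.4268 -0.099   0.1478] shift [ -0.9   0.6 121.8] turn [0.001 0.    0.003] t 14.1 q [-28.  23. 113.   0.  44. -23.]
[[[0,0,41],[0,0,0.001]],[[0,0,41],[0,0,0.001]],[[0,0,41],[0,0,0.001]]]
[259.16398714 201.61200429] 933 [36 36] [ 0.4267484  -0.09956471  0.084     ]
[233.99328859 140.34228188] 298 [0.60894057 0.08970076 0.1045    ]
```

View pics/c3.png

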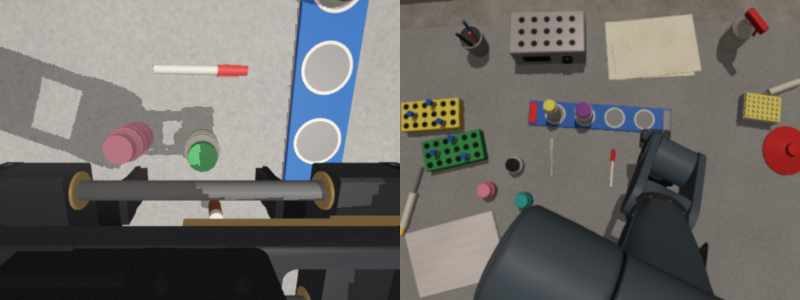

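Purple is on its mark within 2 mm. The pink look-alike at (125,145) in the left half is about 94 mm from green, so I'll narrow the opening a little for the descent.

>>> {"method": "drive_tool", "body": {
  "motion": [
    [[0,0,35],[0,0,0]],
    [[0,0,35],[0,0,0]],
    [[0,0,28],[0,0,0]],
    [[0,0,15],[0,0,0]],
    [[0,0,6],[0,0,0]]
  ],
  "gripper": 0.8
}}

```text
time_s: 14.7
position: [0.4254, -0.0988, 0.0269]
tcp_rot: [[0.085, 0.996, -0.003], [0.996, -0.085, 0.001], [0.001, -0.003, -1.0]]
force: [-0.4, -0.6, 0.9]
opening: 0.808
grasp_force: 0.0
```

>>> {"method": "drive_tool", "body": {
  "motion": [
    [[0,0,0],[0,0,0]],
    [[0,0,0],[0,0,0]],
    [[0,0,0],[0,0,0]],
    [[0,0,0],[0,0,0]],
    [[0,0,0],[0,0,0]]
  ],
  "gripper": 0
}}

```text
time_s: 15.2
position: [0.4265, -0.0999, 0.0294]
tcp_rot: [[0.086, 0.996, 0.002], [0.996, -0.086, -0.001], [-0.001, 0.002, -1.0]]
force: [1.0, 0.0, 5.3]
opening: 0.497
grasp_force: 30.0
```

>>> {"method": "drive_tool", "body": {
  "motion": [
    [[0,0,0],[0,0,0]],
    [[0,0,0],[0,0,0]],
    [[0,0,0],[0,0,0]]
  ]
}}

```text
time_s: 15.5
position: [0.4265, -0.0998, 0.0293]
tcp_rot: [[0.086, 0.996, 0.002], [0.996, -0.086, -0.001], [-0.001, 0.002, -1.0]]
force: [1.2, -0.7, 5.7]
opening: 0.497
grasp_force: 30.0
```

>>> {"method": "drive_tool", "body": {
  "motion": [
    [[0,0,-12],[0,0,0]],
    [[0,0,-20],[0,0,0]],
    [[0,0,-20],[0,0,0]],
    [[0,0,-8],[0,0,0]],
    [[0,0,0],[0,0,0]]
  ]
}}

```text
time_s: 16.0
position: [0.4263, -0.0998, 0.0894]
tcp_rot: [[0.086, 0.996, 0.002], [0.996, -0.086, -0.001], [-0.001, 0.002, -1.0]]
force: [-0.3, 0.1, -0.9]
opening: 0.499
grasp_force: 30.0
```

```bash
python3 -c "
from h import *
plan([.602,-.0108,.09],85)
"
```

```text
pos [ 0.4263 -0.0998  0.0894] shift [103.8 167.4  -0.3] turn [0.002 0.001 0.001] t 16.0 q [-28.  30. 115.  -0.  34. -23.]
[[[21,33,0],[0,0,0.0]],[[21,33,0],[0,0,0.0]],[[21,33,0],[0,0,0.0]],[[21,33,0],[0,0,0.0]],[[21,33,0],[0,0,0.0]]]
```

>>> {"method": "drive_tool", "body": {
  "motion": [
    [[15,23,0],[0,0,0]],
    [[25,40,0],[0,0,0]],
    [[25,41,0],[0,0,0]],
    [[25,40,0],[0,0,0]],
    [[14,23,0],[0,0,0]]
  ]
}}

```text
time_s: 16.5
position: [0.6041, -0.0086, 0.0874]
tcp_rot: [[0.084, 0.996, 0.002], [0.996, -0.084, 0.0], [0.0, 0.002, -1.0]]
force: [-0.7, -0.1, -1.1]
opening: 0.497
grasp_force: 30.0
```

>>> {"method": "drive_tool", "body": {
  "motion": [
    [[0,0,0],[0,0,0]],
    [[0,0,0],[0,0,0]],
    [[0,0,15],[0,0,0]],
    [[0,0,20],[0,0,0]],
    [[0,0,10],[0,0,0]]
  ]
}}

```text
time_s: 17.0
position: [0.5979, -0.0107, 0.0415]
tcp_rot: [[0.087, 0.996, -0.006], [0.996, -0.087, 0.001], [0.0, -0.006, -1.0]]
force: [-0.8, -1.1, -1.5]
opening: 0.497
grasp_force: 30.0
```

>>> {"method": "drive_tool", "body": {
  "motion": [
    [[0,0,0],[0,0,0]],
    [[0,0,0],[0,0,0]],
    [[0,0,0],[0,0,0]],
    [[0,0,0],[0,0,0]]
  ]
}}

```text
time_s: 17.4
position: [0.6016, -0.0105, 0.0444]
tcp_rot: [[0.086, 0.996, 0.002], [0.996, -0.086, -0.0], [-0.0, 0.002, -1.0]]
force: [-0.7, 0.6, -0.4]
opening: 0.5
grasp_force: 30.0
```

```bash
python3 -c "
from h import *
plan([.602,-.0108,.0373],85)
"
```

```text
pos [ 0.6016 -0.0105  0.0444] shift [-0.3  0.4  7.1] turn [0.002 0.    0.001] t 17.4 q [-12.  42.  93.  -0.  45.  -7.]
[[[0,0,7],[0,0,0.001]]]
```

>>> {"method": "drive_tool", "body": {
  "motion": [
    [[0,0,3],[0,0,0]],
    [[0,0,3],[0,0,0]],
    [[0,0,1],[0,0,0]],
    [[0,0,0],[0,0,0]],
    [[0,0,0],[0,0,0]]
  ]
}}

```text
time_s: 17.9
position: [0.6013, -0.0102, 0.0374]
tcp_rot: [[0.086, 0.996, 0.001], [0.996, -0.086, -0.0], [-0.0, 0.001, -1.0]]
force: [-2.3, 0.2, 5.4]
opening: 0.5
grasp_force: 30.0
```

>>> {"method": "drive_tool", "body": {
  "motion": [
    [[0,0,0],[0,0,0]],
    [[0,0,0],[0,0,0]]
  ]
}}

```text
time_s: 18.1
position: [0.6013, -0.0102, 0.0374]
tcp_rot: [[0.086, 0.996, 0.001], [0.996, -0.086, -0.0], [-0.0, 0.001, -1.0]]
force: [-1.0, 0.5, 4.8]
opening: 0.496
grasp_force: 30.0
```

>>> {"method": "drive_tool", "body": {
  "motion": [
    [[0,0,0],[0,0,0]],
    [[0,0,0],[0,0,0]],
    [[0,0,0],[0,0,0]],
    [[0,0,0],[0,0,0]],
    [[0,0,0],[0,0,0]]
  ],
  "gripper": 1
}}

```text
time_s: 18.6
position: [0.601, -0.0103, 0.0364]
tcp_rot: [[0.086, 0.996, -0.0], [0.996, -0.086, 0.0], [0.0, -0.0, -1.0]]
force: [0.0, -0.7, -0.2]
opening: 0.869
grasp_force: 0.0
```

>>> {"method": "drive_tool", "body": {
  "motion": [
    [[0,0,-10],[0,0,0]],
    [[0,0,-25],[0,0,0]],
    [[0,0,-40],[0,0,0]],
    [[0,0,-45],[0,0,0]],
    [[0,0,-35],[0,0,0]]
  ]
}}

```text
time_s: 19.1
position: [0.6017, -0.0103, 0.1948]
tcp_rot: [[0.086, 0.996, 0.003], [0.996, -0.086, -0.001], [-0.0, 0.003, -1.0]]
force: [0.5, 0.3, -0.3]
opening: 0.999
grasp_force: 0.0
```

```bash
python3 -c "
from h import *
print(read_state()['opening'])
plan([.447,.319,.15],85,10)
"
```

```text
0.9986354342559135
pos [ 0.6017 -0.0103  0.1948] shift [ 314.9 -182.5   44.2] turn [0.003 0.    0.001] t 19.1 q [-12.  30.  87.   0.  62.  -7.]
[[[31,-18,4],[0,0,0.0]],[[31,-18,4],[0,0,0.0]],[[31,-18,4],[0,0,0.0]],[[31,-18,4],[0,0,0.0]],[[31,-18,4],[0,0,0.0]]]
[[[31,-18,4],[0,0,0.0]],[[31,-18,4],[0,0,0.0]],[[31,-18,4],[0,0,0.0]],[[31,-18,4],[0,0,0.0]],[[31,-18,4],[0,0,0.0]]]
```

>>> {"method": "drive_tool", "body": {
  "motion": [
    [[30,-20,0],[0,0,0]],
    [[37,-22,0],[0,0,0]],
    [[37,-22,0],[0,0,0]],
    [[37,-22,0],[0,0,0]],
    [[37,-22,0],[0,0,0]]
  ]
}}

```text
time_s: 19.6
position: [0.5079, 0.1776, 0.1924]
tcp_rot: [[0.086, 0.996, 0.001], [0.996, -0.086, 0.0], [0.0, 0.001, -1.0]]
force: [0.2, -0.1, 0.1]
opening: 0.999
grasp_force: 0.0
```

>>> {"method": "drive_tool", "body": {
  "motion": [
    [[37,-22,5],[0,0,0]],
    [[37,-22,10],[0,0,0]],
    [[37,-20,15],[0,0,0]],
    [[26,-11,15],[0,0,0]],
    [[0,0,0],[0,0,0]]
  ]
}}

```text
time_s: 20.1
position: [0.443, 0.3217, 0.1455]
tcp_rot: [[0.081, 0.997, -0.003], [0.997, -0.081, -0.0], [-0.001, -0.003, -1.0]]
force: [0.6, -0.6, -0.2]
opening: 0.998
grasp_force: 0.0
```

>>> {"method": "drive_tool", "body": {
  "motion": [
    [[0,0,0],[0,0,0]],
    [[0,0,0],[0,0,0]],
    [[0,0,0],[0,0,0]]
  ]
}}

```text
time_s: 20.4
position: [0.4469, 0.3184, 0.1474]
tcp_rot: [[0.088, 0.996, 0.001], [0.996, -0.088, 0.0], [0.001, 0.001, -1.0]]
force: [-0.2, 0.7, -0.7]
opening: 0.998
grasp_force: 0.0
```

```bash
python3 -c "
from h import *
plan([.447,.319,.007],85)
s=read_state();im=capture('wrist');a=capture('top')
cv2.imwrite('pics/c4.png',cv2.resize(np.hstack([im,a])[:,:,::-1],(800,300)))
ce,ar,w=blob(a,'green',(274,146),25);print(ce,ar,px2w('top',ce,.0845))
"
```

```text
pos [0.4469 0.3184 0.1474] shift [  0.5  -0.2 140.4] turn [ 0.001 -0.001 -0.001] t 20.4 q [24. 30. 97. -0. 52. 29.]
[[[0,0,47],[0,0,-0.0]],[[0,0,47],[0,0,-0.0]],[[0,0,47],[0,0,-0.0]]]
[274.95967742 144.65322581] 124 [ 0.60077025 -0.0091893   0.0845    ]
```

View pics/c4.png

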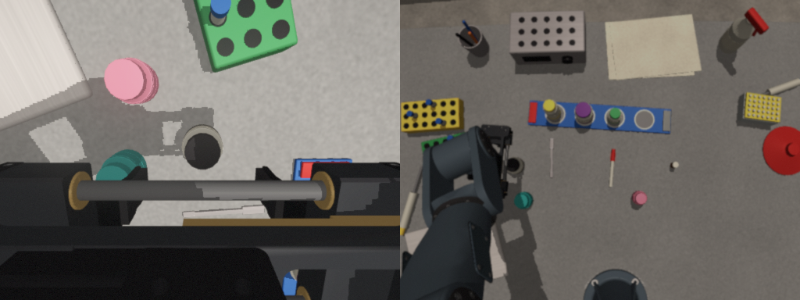

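Green is on its mark, and black is centred between the fingers at (203,153) in the left half. I'll descend gently.

>>> {"method": "drive_tool", "body": {
  "motion": [
    [[0,0,40],[0,0,0]],
    [[0,0,42],[0,0,0]],
    [[0,0,30],[0,0,0]],
    [[0,0,12],[0,0,0]],
    [[0,0,5],[0,0,0]]
  ]
}}

```text
time_s: 21.0
position: [0.4457, 0.3187, 0.0167]
tcp_rot: [[0.087, 0.996, -0.002], [0.996, -0.087, -0.001], [-0.001, -0.001, -1.0]]
force: [-0.6, 1.0, 0.2]
opening: 0.998
grasp_force: 0.0
```

>>> {"method": "drive_tool", "body": {
  "motion": [
    [[0,0,4],[0,0,0]],
    [[0,0,3],[0,0,0]],
    [[0,0,1],[0,0,0]],
    [[0,0,0],[0,0,0]],
    [[0,0,0],[0,0,0]]
  ]
}}

```text
time_s: 21.5
position: [0.4461, 0.3195, 0.0102]
tcp_rot: [[0.086, 0.996, 0.001], [0.996, -0.086, 0.001], [0.001, 0.001, -1.0]]
force: [-0.0, 0.6, -0.2]
opening: 1.0
grasp_force: 0.0
```

>>> {"method": "drive_tool", "body": {
  "motion": [
    [[0,0,0],[0,0,0]],
    [[0,0,0],[0,0,0]],
    [[0,0,0],[0,0,0]],
    [[0,0,0],[0,0,0]],
    [[0,0,0],[0,0,0]]
  ],
  "gripper": 0
}}

```text
time_s: 22.0
position: [0.4459, 0.3193, 0.0095]
tcp_rot: [[0.086, 0.996, 0.0], [0.996, -0.086, 0.0], [0.0, 0.0, -1.0]]
force: [0.8, -0.2, -0.7]
opening: 0.63
grasp_force: 0.1
```

>>> {"method": "drive_tool", "body": {
  "motion": [
    [[0,0,0],[0,0,0]],
    [[0,0,0],[0,0,0]],
    [[0,0,0],[0,0,0]]
  ]
}}

```text
time_s: 22.3
position: [0.4459, 0.3193, 0.0096]
tcp_rot: [[0.086, 0.996, 0.0], [0.996, -0.086, 0.0], [0.0, 0.0, -1.0]]
force: [0.9, 1.3, -0.6]
opening: 0.611
grasp_force: 30.0
```

>>> {"method": "drive_tool", "body": {
  "motion": [
    [[0,0,-15],[0,0,0]],
    [[0,0,-40],[0,0,0]],
    [[0,0,-45],[0,0,0]],
    [[0,0,-40],[0,0,0]],
    [[0,0,-25],[0,0,0]]
  ]
}}

```text
time_s: 22.8
position: [0.4464, 0.3197, 0.1775]
tcp_rot: [[0.086, 0.996, 0.003], [0.996, -0.086, 0.002], [0.002, 0.003, -1.0]]
force: [0.3, 0.4, -2.2]
opening: 0.61
grasp_force: 30.0
```

>>> {"method": "drive_tool", "body": {
  "motion": [
    [[0,0,0],[0,0,0]],
    [[0,0,0],[0,0,0]]
  ]
}}

```text
time_s: 23.0
position: [0.4453, 0.3191, 0.1745]
tcp_rot: [[0.086, 0.996, -0.0], [0.996, -0.086, -0.0], [-0.0, -0.0, -1.0]]
force: [-0.4, -1.1, -1.4]
opening: 0.613
grasp_force: 30.0
```

```bash
python3 -c "
from h import *
plan([.594,-.1107,.17],85,12)
"
```

```text
pos [0.4453 0.3191 0.1745] shift [-415.4  185.     4.5] turn [-0.     0.     0.001] t 23.0 q [24. 28. 96.  0. 56. 29.]
[[[-35,15,0],[0,0,0.0]],[[-35,15,0],[0,0,0.0]],[[-35,15,0],[0,0,0.0]],[[-35,15,0],[0,0,0.0]],[[-35,15,0],[0,0,0.0]]]
[[[-35,15,0],[0,0,0.0]],[[-35,15,0],[0,0,0.0]],[[-35,15,0],[0,0,0.0]],[[-35,15,0],[0,0,0.0]],[[-35,15,0],[0,0,0.0]]]
[[[-35,15,0],[0,0,0.0]],[[-35,15,0],[0,0,0.0]]]
```

>>> {"method": "drive_tool", "body": {
  "motion": [
    [[-20,9,0],[0,0,0]],
    [[-35,16,0],[0,0,0]],
    [[-38,17,0],[0,0,0]],
    [[-38,17,0],[0,0,0]],
    [[-38,17,0],[0,0,0]]
  ]
}}

```text
time_s: 23.5
position: [0.5056, 0.1428, 0.1722]
tcp_rot: [[0.086, 0.996, -0.005], [0.996, -0.086, -0.0], [-0.001, -0.005, -1.0]]
force: [1.1, 0.8, -1.9]
opening: 0.614
grasp_force: 30.0
```

>>> {"method": "drive_tool", "body": {
  "motion": [
    [[-38,17,0],[0,0,0]],
    [[-38,17,0],[0,0,0]],
    [[-38,17,0],[0,0,0]],
    [[-38,17,0],[0,0,0]],
    [[-38,17,0],[0,0,0]]
  ]
}}

```text
time_s: 24.0
position: [0.574, -0.0535, 0.1718]
tcp_rot: [[0.086, 0.996, -0.005], [0.996, -0.086, 0.002], [0.001, -0.005, -1.0]]
force: [0.7, 0.5, 0.5]
opening: 0.616
grasp_force: 30.0
```

>>> {"method": "drive_tool", "body": {
  "motion": [
    [[-35,15,0],[0,0,0]],
    [[-21,9,0],[0,0,0]],
    [[0,0,0],[0,0,0]],
    [[0,0,0],[0,0,0]],
    [[0,0,0],[0,0,0]]
  ]
}}

```text
time_s: 24.5
position: [0.5929, -0.1086, 0.173]
tcp_rot: [[0.085, 0.996, -0.004], [0.996, -0.085, 0.002], [0.002, -0.004, -1.0]]
force: [0.1, 0.9, -1.1]
opening: 0.613
grasp_force: 30.0
```

```bash
python3 -c "
from h import *
plan([.594,-.1107,.0176],85)
"
```

```text
pos [ 0.5929 -0.1086  0.173 ] shift [ -2.3   1.9 155.4] turn [-0.004 -0.002  0.002] t 24.5 q [-21.  32.  88.   0.  60. -16.]
[[[-1,0,39],[0,0,0.0]],[[-1,0,39],[0,0,0.0]],[[-1,0,39],[0,0,0.0]],[[-1,0,39],[0,0,0.0]]]
```

>>> {"method": "drive_tool", "body": {
  "motion": [
    [[-2,1,35],[0,0,0]],
    [[0,0,42],[0,0,0]],
    [[0,0,40],[0,0,0]],
    [[0,0,20],[0,0,0]],
    [[0,0,9],[0,0,0]]
  ]
}}

```text
time_s: 25.0
position: [0.5929, -0.1098, 0.0258]
tcp_rot: [[0.084, 0.996, -0.006], [0.996, -0.084, 0.002], [0.002, -0.006, -1.0]]
force: [-0.4, -0.4, -1.4]
opening: 0.61
grasp_force: 30.0
```

>>> {"method": "drive_tool", "body": {
  "motion": [
    [[0,0,0],[0,0,0]],
    [[0,0,0],[0,0,0]],
    [[0,0,0],[0,0,0]],
    [[0,0,0],[0,0,0]],
    [[0,0,0],[0,0,0]]
  ]
}}

```text
time_s: 25.5
position: [0.5959, -0.1124, 0.0296]
tcp_rot: [[0.086, 0.996, 0.002], [0.996, -0.086, -0.001], [-0.0, 0.002, -1.0]]
force: [-0.6, 0.5, -1.5]
opening: 0.612
grasp_force: 30.0
```

```bash
python3 -c "
from h import *
plan([.594,-.1107,.0176],85)
"
```

```text
pos [ 0.5959 -0.1124  0.0296] shift [ 1.5 -2.  12. ] turn [0.002 0.    0.001] t 25.5 q [-21.  44.  92.   0.  43. -16.]
[[[2,-2,12],[0,0,0.001]]]
```

>>> {"method": "drive_tool", "body": {
  "motion": [
    [[1,-1,5],[0,0,0]],
    [[0,0,4],[0,0,0]],
    [[0,0,2],[0,0,0]],
    [[0,0,1],[0,0,0]],
    [[0,0,0],[0,0,0]]
  ]
}}

```text
time_s: 26.0
position: [0.5939, -0.1109, 0.0175]
tcp_rot: [[0.086, 0.996, -0.001], [0.996, -0.086, 0.0], [0.0, -0.001, -1.0]]
force: [-2.8, -0.4, 9.0]
opening: 0.613
grasp_force: 30.0
```

>>> {"method": "drive_tool", "body": {
  "motion": [
    [[0,0,0],[0,0,0]],
    [[0,0,0],[0,0,0]],
    [[0,0,0],[0,0,0]]
  ]
}}

```text
time_s: 26.3
position: [0.5938, -0.1109, 0.0175]
tcp_rot: [[0.086, 0.996, -0.001], [0.996, -0.086, 0.0], [0.0, -0.001, -1.0]]
force: [-2.3, 1.7, 7.7]
opening: 0.616
grasp_force: 30.0
```

>>> {"method": "drive_tool", "body": {
  "motion": [
    [[0,0,0],[0,0,0]],
    [[0,0,0],[0,0,0]],
    [[0,0,0],[0,0,0]],
    [[0,0,0],[0,0,0]],
    [[0,0,0],[0,0,0]]
  ],
  "gripper": 1
}}

```text
time_s: 26.8
position: [0.5943, -0.1111, 0.0163]
tcp_rot: [[0.086, 0.996, -0.0], [0.996, -0.086, 0.0], [0.0, -0.0, -1.0]]
force: [-0.5, 0.1, 0.2]
opening: 0.96
grasp_force: 0.0
```

>>> {"method": "drive_tool", "body": {
  "motion": [
    [[0,0,-10],[0,0,0]],
    [[0,0,-25],[0,0,0]],
    [[0,0,-40],[0,0,0]],
    [[0,0,-45],[0,0,0]],
    [[0,0,-40],[0,0,0]]
  ]
}}

```text
time_s: 27.3
position: [0.5945, -0.1111, 0.1792]
tcp_rot: [[0.086, 0.996, 0.001], [0.996, -0.086, -0.0], [-0.0, 0.001, -1.0]]
force: [0.7, -0.2, -0.3]
opening: 0.999
grasp_force: 0.0
```

>>> {"method": "drive_tool", "body": {
  "motion": [
    [[-25,0,-10],[0,0,0]],
    [[-45,0,0],[0,0,0]],
    [[-45,0,0],[0,0,0]],
    [[-45,0,0],[0,0,0]],
    [[-30,0,0],[0,0,0]]
  ]
}}

```text
time_s: 27.8
position: [0.5777, -0.3036, 0.1876]
tcp_rot: [[0.088, 0.996, 0.001], [0.996, -0.088, -0.002], [-0.002, 0.001, -1.0]]
force: [-0.1, -0.2, 0.1]
opening: 1.0
grasp_force: 0.0
```

>>> {"method": "drive_tool", "body": {
  "motion": [
    [[0,0,0],[0,0,0]],
    [[0,0,0],[0,0,0]],
    [[0,0,0],[0,0,0]],
    [[0,0,0],[0,0,0]]
  ]
}}

```text
time_s: 28.2
position: [0.5782, -0.2986, 0.1867]
tcp_rot: [[0.084, 0.996, -0.0], [0.996, -0.084, 0.001], [0.001, -0.0, -1.0]]
force: [-0.3, -0.7, -0.1]
opening: 1.0
grasp_force: 0.0
```

```bash
python3 -c "
from h import *
a=capture('top');b=capture('side')
cv2.imwrite('pics/end.png',cv2.resize(np.hstack([b[60:300,100:356],a[80:320,120:376]])[:,:,::-1],(800,375),interpolation=cv2.INTER_CUBIC))
for c,q in(('yellow',(191,135)),('purple',(234,140)),('green',(275,145)),('black',(313,150))):
  ce,ar,w=blob(a,c,q,14);print(c,ar,px2w('top',ce,HT[c]+.0005))
"
```

```text
yellow 188 [0.61964217 0.19027313 0.1245    ]
purple 299 [0.60897739 0.08977231 0.1045    ]
green 120 [ 0.60077723 -0.00924728  0.0845    ]
black 97 [ 0.57817752 -0.1078581   0.0645    ]
```

View pics/end.png

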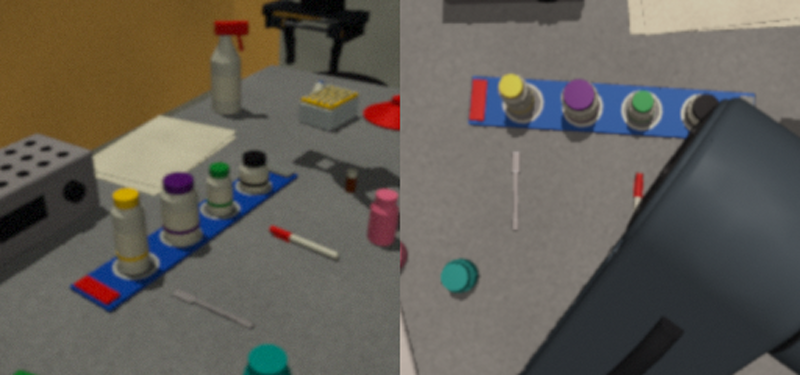

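The side view (left half) shows all four bottles upright on their marks: yellow by the red plate, then purple, green and black. In the top view the arm partly hides the black cap. The pen, spatula and vial haven't moved, so I'm handing in.

```bash
python3 -c "
from rig import *
print(hand_in())"
```

```text
the job is handed in; nothing more can be done
None
```

I handed the job in at 28 s with all four bottles upright on their marks: yellow by the red plate, then purple, green and black. The first three measured within about 2 mm of centre; the arm hid black, so its centring rests on the release position and the side view. The pen, spatula and vial were not moved.

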